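# Fetch the swab box from behind the bottles

## Task

The steel tray is being re-laid for a dressing: the swab box behind the two bottles in the white caddy is wanted in it, and the needle box now lying in it must be put away. First stand both bottles upright on the blue pad to get at the box behind them, then lay the swab box flat in the steel tray and the needle box flat in the caddy bay that the swab box came from, and last stand each bottle back in its own cup, the round bottle in the round cup and the flat one in the oblong cup. Do not tip a bottle over, and leave the vial in the caddy's left side bay where it stands.

Things in the scene. Friction and masses are not known exactly. Their poses are not given: they have to be found in the camera images.
- box_bay (a point): floor centre (z 3 mm) of the middle rear bay of the fixed white caddy (174 x 214 mm); x to the caddy's rear edge 40 mm off, y to its left. Bay 74 (x) x 114 (y) mm inside; holds the swab box at the start. No caddy wall is above z 20 mm. Two grey bottle cups stand in front of it; bays with small vials left and right. Bottles in the cups leave about 15 mm to the box, too little for a finger
- round_cup (a point): centre of the floor (6 mm above the work surface) of the grey round cup in the caddy's front row, 78 mm inside diameter, walls 11 mm above its floor, fixed; axes as the caddy. Home of the round bottle. Left or right in the row, varying
- oblong_cup (a point): centre of the floor (6 mm above the work surface) of the grey oblong cup in the caddy's front row, 58 mm (x) by 93 mm (y) inside, walls 11 mm above its floor, fixed; axes as the caddy. Home of the flat bottle. Left or right in the row, varying
- peroxide_bottle: round white bottle with a blue screw cap, about 0.27 kg; body 62 mm in diameter up to the shoulder, cap 36 mm in diameter from 139 to 165 mm height (fixed to the bottle, may be gripped). Origin at the centre of its underside, z up the bottle
- saline_bottle: flat white bottle with a brown-gold sealed cap, about 0.13 kg; body 42 mm deep (its x) by 77 mm wide (its y) up to 105 mm height, 48 mm collar from 104 to 126 mm, 130 mm high over all; grip across the 42 mm at about 75 to 80 mm height, below the collar. Origin at the centre of its underside, z up the bottle
- swab_box: white and blue card box, 58 mm (x) by 98 mm (y) by 48 mm high, 0.09 kg; the larger of the two card boxes; grip across the 58 mm. Origin at the centre of its underside
- needle_box: white and green card box, 52 mm (x) by 78 mm (y) by 40 mm high, 0.09 kg; lies in one end of the steel tray at the start; grip across the 52 mm. Origin at the centre of its underside
- tray: steel procedure tray, fixed, 150 mm (x) by 256 mm (y) outside, walls 3 mm, floor 3 mm thick, rim at 19 mm height; origin at the centre of its underside. The two boxes fit in it side by side along y, long sides along y. To the left or the right of the caddy, varying
- pad: blue absorbent pad, flat and fixed, 160 mm (x) by 250 mm (y), 4 mm thick; origin at the centre of its underside. Side area for the bottles, large enough for both side by side along y. On the other side of the caddy from the tray
- vial: amber glass vial with red seal, 24 mm in diameter, 46 mm high, standing in the caddy's left rear side bay (40 mm wide), left of the box bay; stays where it is. Origin at the centre of its underside. Two further vials stand in the right side bay
Mind the look-alikes: they are no part of the job. Leave any orange look-alike of the needle_box alone.

How it is judged:
On the way, in this order (a step that is already met when the one before it is completed fails the run):
1. both bottles stand upright on the blue pad (x of peroxide_bottle in the frame of pad between -0.075 and 0.075 m and y of peroxide_bottle in the frame of pad between -0.115 and 0.115 m and z of each of peroxide_bottle, saline_bottle in the frame of pad below 0.008 m and angle between each of peroxide_bottle, saline_bottle's own z axis and vertical below 0.1 rad and linear speed of each of peroxide_bottle, saline_bottle below 0.02 m/s and x of saline_bottle in the frame of pad between -0.075 and 0.075 m and y of saline_bottle in the frame of pad between -0.115 and 0.115 m), for 0.2 s.
2. the swab box lies flat in the steel tray and the needle box lies flat in the caddy's box bay (x of swab_box in the frame of tray between -0.05 and 0.05 m and y of swab_box in the frame of tray between -0.1 and 0.1 m and z of swab_box in the frame of tray below 0.007 m and angle between each of swab_box, needle_box's own z axis and vertical below 0.08 rad and linear speed of each of swab_box, needle_box below 0.02 m/s and x of needle_box in the frame of box_bay between -0.018 and 0.018 m and y of needle_box in the frame of box_bay between -0.028 and 0.028 m and z of needle_box in the frame of box_bay below 0.004 m), for 0.2 s.
At the end, for the whole second after the job is handed in: round bottle upright in the round cup, flat bottle upright in the oblong cup (within 12 mm of centre, 4 mm of the floor); needle box flat on the floor of the caddy's box bay (within 18 mm across, 28 mm along); swab box flat on the floor of the steel tray; all at rest (all of step 2 and x of peroxide_bottle in the frame of round_cup between -0.011 and 0.011 m and y of peroxide_bottle in the frame of round_cup between -0.011 and 0.011 m and z of peroxide_bottle in the frame of round_cup below 0.004 m and x of saline_bottle in the frame of oblong_cup between -0.012 and 0.012 m and y of saline_bottle in the frame of oblong_cup between -0.012 and 0.012 m and z of saline_bottle in the frame of oblong_cup below 0.004 m and angle between each of peroxide_bottle, saline_bottle's own z axis and vertical below 0.08 rad and linear speed of each of peroxide_bottle, saline_bottle below 0.02 m/s); the robot touches nothing.
It fails at once if a bottle is tipped over (beyond 35 degrees) (angle between any of peroxide_bottle, saline_bottle's own z axis and vertical above 0.6 rad).
It fails at once if the vial in the caddy's left side bay is displaced by more than 25 mm or tipped over (distance of vial from where it was at the start of the episode above 0.025 m or angle between vial's own z axis and vertical above 0.5 rad).
It also fails if it takes over 134 s, if anything falls off the work surface, if the arm or the gripper's body presses on something with over 40 N, if the wrist force passes 120 N, or if a joint passes its speed limit or range.

## Robot

A 7-joint arm with a two-finger parallel gripper is mounted at the origin on a cart in front of the work surface, level with it; the furniture and walls round the work are solid. World frame = base frame: x ahead of the robot, y to its left, z up, the work surface at z = 0. Lengths are in m, angles in rad, forces in N, time in s.
With the tool pointing down it reaches from about 0.425 to 0.875 m from the base axis. Payload 4.7 kg.
Tool frame: the origin (TCP) lies on the mounting face of the last link; the fingertips stand 182 mm ahead of it and the grasp point (between the pads) lies ahead of it (ctrl.grip_point_offset is the z of the grasp point in the tool frame, in m); z points along the fingers, y is the line along which they close (so a half turn about z gives the same grasp; the last joint's range is limited). The gripper opens to 87 mm and grips with 3 to 60 N. Pads are 19 mm wide; open, the fingers measure 117 mm over their backs; the gripper's body (75 mm by 190 mm) begins 51 mm behind the grasp point.
Start: joints at [1.335, 0.321, -0.07, 1.45, 0.023, 1.371, -0.057], TCP at [0.161, -0.63, 0.405] pointing down, gripper open.
Joint ranges: [-2.86, 2.86], [-0.3, 2.09], [-1.38, 1.24], [0.06, 2.45], [-1.56, 4.7], [0.09, 2.05], [-2.69, 2.69]. Speed limits (rad/s): [2.57, 2.57, 3.14, 3.14, 3.14, 3.14, 3.14].

## Interface

Orientations are given as a rotation vector (axis times angle).
In Python, from bench import ctrl gives the robot as it stands.
- The arm moves only by the tool run_rows, called after "Request:" as name(argument=value, ...) on one line, values as JSON. Schema: {"type":"object","properties":{"motion":{"type":"array","items":{"type":"number"},"minItems":5,"maxItems":100},"grip_n":{"type":"number"},"only":{"type":"string"},"quiet":{"type":"boolean"},"lines":{"type":"string"}},"required":["motion"],"additionalProperties":false}. motion is one flat list of numbers that holds 1 to 20 rows one after another, with no inner brackets; each row has 5 numbers: dx, dy, dz in mm, then a turn about the tool's z in units of 0.25 rad, then the opening from 0.0 (shut) to 1.0 (fully open); each row is the pose to reach, as a shift and turn from the pose commanded when the call began, along the tool's axes at that moment; what a row does not reach only later rows make up. A row lasts 1/10 s, in which the tool goes at most 0.05 m and 0.15 rad, less where a joint would pass 70% of its speed; a pose out of reach is approached as far as the arm can. The fingers move at their own pace and stop on an object; grip_n is the grip in N (left out, the last holds). Time passes only in rows, so rows that do not move let the fingers close. The tool returns the time, the measured TCP pose, the force, the opening and the grip force at its end. only (a regular expression) keeps the lines of the reply that match it, lines (a string "A,B") keeps lines A to B, and quiet returns only ok. Input that does not fit is refused with a message, and nothing moves.
- ctrl.get_state(): the state, without advancing time (a new reading comes with each control period).
- ctrl.get_image(name): name is "scene" or "top" or "wrist"; returns (picture, depth): 384x512x3 uint8, red, green, blue; 384x512 float32, m along the optical axis (not along the pixel's ray), 0 where there is no reading.
- ctrl.camera_model(name): a dict with "vertical_fov" (degrees; the focal length in pixels is half the picture's height over the tangent of half this angle, whatever the lens; pixels are square), "cx", "cy" (the principal point, pixels), "k1" (the pictures are not rectified: a ray, as slopes to the right and down, at radius r is drawn at 1 + k1 r^2 times it, then the intrinsics apply), "rvec" (rotation vector, rad) and "tvec" (3), from world to camera coordinates, as OpenCV has them; the wrist camera has in their place "hand_eye" (4x4, takes a point from camera to tool coordinates, whose origin is the TCP and whose axes are the flange's). Camera axes: x right, y down, z forward; pixel columns grow to the right and rows downward; lengths in m; the calibration is good to about 2 mm. A picture is of the moment at which its call begins: read the wrist's pose just before it. camera_model takes no time and is no camera call.
- ctrl.close_job(): hands the job in; it is judged then, once.
The state is a dict: "time": time; "joint_positions": joint angles; "qd": joint speeds; "joint_torque": joint torques, N m; "position": TCP position; "tool_rot": TCP orientation; "ft_force": force on the tool from outside, world axes, zero at the start; "torque": the same for the moment, N m; "grip_width": opening from 0.0 (shut) to 1.0 (fully open); "grip_force": force on a finger pad.
Only numpy, scipy, OpenCV 4.12 (cv2) and the standard library are available. Lean on these libraries where they do the work, as an engineer would, in place of code of your own. Each camera call takes 0.05 s, during which the arm holds its last target. There are 200 camera calls.

## Working session

There is one attempt and no reset: what is moved stays moved. The work goes in short steps, Python scripts to look and compute and a tool call to move; the robot and the scene stay as the last step left them, time stands still between calls to the robot, and variables do not carry over. Pictures are saved under pics/ and viewed, at most 19 in all, crops included, and the job is handed in when it is done.

```bash
ls; mkdir -p pics; python3 - <<'E'
from bench import ctrl
import cv2, numpy as np
s=ctrl.get_state(); print(s); print(ctrl.grip_point_offset)
for n in("scene","top","wrist"):
    print(n,ctrl.camera_model(n))
for n in("scene","top"):
    im,d=ctrl.get_image(n); cv2.imwrite(f"pics/{n}0.png",im[...,::-1]); np.savez(f"{n}0.npz",im=im,d=d); print(n,d.min(),d.max())
E
```

```text
pics
{'time': 0.0, 'joint_positions': array([ 1.3350855 ,  0.32183056, -0.07008488,  1.45168949,  0.02259205,
        1.37080589, -0.05689387]), 'qd': array([ 0.00116536, -0.00077921,  0.00036685, -0.00084504, -0.00298935,
        0.00132467,  0.00209539]), 'joint_torque': array([ 2.26586608e-04, -4.91291535e+01, -4.03669160e-01, -3.12528241e+01,
       -6.36410387e-02,  4.36869403e-02,  1.86337852e-04]), 'position': array([ 0.16061137, -0.62962654,  0.40364899]), 'tool_rot': array([-3.11520831e+00, -3.91198923e-01,  5.23308238e-04]), 'ft_force': array([-0.41866408, -0.09846861,  0.18171233]), 'torque': array([-0.00820659,  0.00972507, -0.07255946]), 'grip_force': 0.0, 'grip_width': 1.0039058867780064}
0.1635
scene {'vertical_fov': 48.16275234321729, 'cx': 259.3491722403771, 'cy': 188.86425151631775, 'k1': 0.03782412775605263, 'rvec': array([ 0.63055171, -2.53948662,  1.26627362]), 'tvec': array([0.47030277, 0.2271703 , 1.01520132])}
top {'vertical_fov': 43.75548011379585, 'cx': 253.5749297151605, 'cy': 186.1691849096123, 'k1': -0.19142303951097384, 'rvec': array([ 2.17747779, -2.16173065,  0.09443376]), 'tvec': array([-0.01724916,  0.54251796,  1.51873235])}
wrist {'vertical_fov': 70.38286128464391, 'cx': 256.2012161014668, 'cy': 189.47721524969347, 'k1': -0.04745523837171648, 'hand_eye': array([[ 3.58784423e-04, -9.68356740e-01, -2.49569820e-01,
         6.80742769e-02],
       [ 9.99999659e-01,  5.33046807e-04, -6.30665869e-04,
        -2.90586706e-05],
       [ 7.43741940e-04, -2.49569509e-01,  9.68356601e-01,
         1.98517169e-02],
       [ 0.00000000e+00,  0.00000000e+00,  0.00000000e+00,
         1.00000000e+00]])}
scene 0.0 2.8373802
top 0.0 2.5445273
```

View pics/scene0.png

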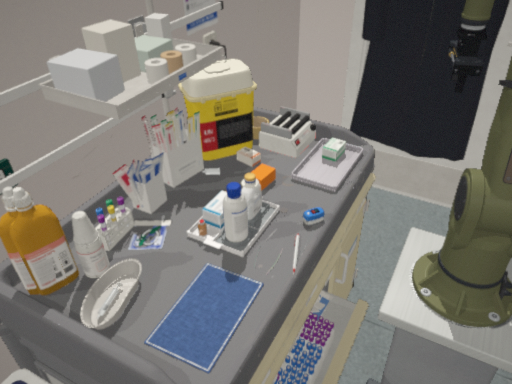

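View pics/top0.png

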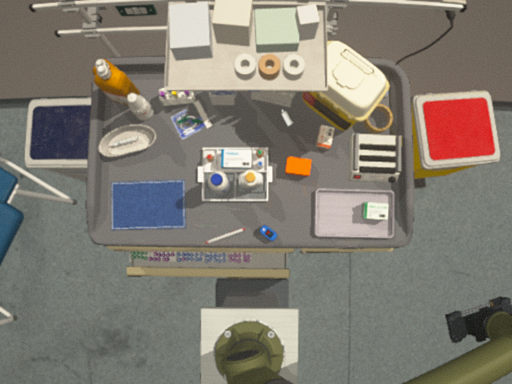

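```bash
cat > h.py <<'E'
import numpy as np, cv2
from bench import ctrl
from scipy.spatial.transform import Rotation as R
def cam(n,s=None):
    m=ctrl.camera_model(n); f=192/np.tan(np.radians(m["vertical_fov"])/2)
    K=np.array([[f,0,m["cx"]],[0,f,m["cy"]],[0,0,1]])
    if n=="wrist":
        T=np.eye(4); T[:3,:3]=R.from_rotvec(s["tool_rot"]).as_matrix(); T[:3,3]=s["position"]; T=T@m["hand_eye"]
        Rc,o=T[:3,:3],T[:3,3]
    else:
        Rw=R.from_rotvec(m["rvec"]).as_matrix(); Rc=Rw.T; o=-Rc@m["tvec"]
    return K,np.array([m["k1"],0,0,0,0.]),Rc,o
def rays(c,px):
    K,k,Rc,o=c
    u=cv2.undistortPoints(np.array(px,float).reshape(-1,1,2),K,k)[:,0]
    return np.c_[u,np.ones(len(u))]@Rc.T
def plane(c,px,z):
    d=rays(c,px); return c[3]+d*((z-c[3][2])/d[:,2])[:,None]
def cloud(c,d):
    v,u=np.mgrid[:384,:512]; r=rays(c,np.c_[u.ravel(),v.ravel()])
    P=c[3]+r*d.reshape(-1,1); P[d.ravel()==0]=np.nan; return P.reshape(384,512,3)
def shot(n,name):
    s=ctrl.get_state(); im,d=ctrl.get_image(n); cv2.imwrite(f"pics/{name}.png",im[...,::-1])
    np.savez(name+".npz",im=im,d=d,p=s["position"],r=s["tool_rot"]); return load(n,name)
def load(n,name):
    z=np.load(name+".npz"); s=dict(position=z["p"],tool_rot=z["r"]) if "p" in z else None
    return z["im"],z["d"],cam(n,s)
def mask(im,lo,hi,k=3):
    h=cv2.cvtColor(im,cv2.COLOR_RGB2HSV); m=cv2.inRange(h,np.array(lo),np.array(hi))
    return cv2.morphologyEx(m,cv2.MORPH_OPEN,np.ones((k,k)))
E
python3 - <<'E'
from h import *
np.set_printoptions(precision=4,suppress=True)
im,d,c=load("top","top0"); P=cloud(c,d)
print("pad",plane(c,[[112,182],[185,181],[185,228],[112,229]],.004))
print("tray",plane(c,[[315,189],[394,190],[394,237],[315,236]],.019))
print("caddy",plane(c,[[201,149],[270,149],[269,201],[202,201]],.02))
for n,q in dict(bl=(216,182),gold=(251,180),swab=(240,157),needle=(377,211),vial=(208,157),surf=(240,215),orange=(298,166),pen=(225,235),shelf=(247,88)).items(): print(n,P[q[1],q[0]],plane(c,[q],.16 if n=='bl' else .13)[0])
b=cv2.resize(im[140:210,190:280],None,fx=8,fy=8,interpolation=cv2.INTER_CUBIC); cv2.imwrite("pics/c0.png",b[...,::-1])
E
```

```text
pad [[0.5554 0.4602 0.004 ]
 [0.5602 0.2129 0.004 ]
 [0.4058 0.21   0.004 ]
 [0.3987 0.4554 0.004 ]]
tray [[ 0.5354 -0.2129  0.019 ]
 [ 0.5338 -0.4754  0.019 ]
 [ 0.3796 -0.4733  0.019 ]
 [ 0.3832 -0.2126  0.019 ]]
caddy [[ 0.6644  0.1601  0.02  ]
 [ 0.6656 -0.066   0.02  ]
 [ 0.4953 -0.0635  0.02  ]
 [ 0.4937  0.1536  0.02  ]]
bl [0.5406 0.096  0.1688] [0.5415 0.0968 0.16  ]
gold [ 0.5507 -0.0063  0.1359] [ 0.5514 -0.0062  0.13  ]
swab [0.634  0.0307 0.0488] [0.6213 0.0277 0.13  ]
needle [ 0.4635 -0.4106  0.0441] [ 0.4597 -0.3888  0.13  ]
vial [0.6338 0.1337 0.0465] [0.6208 0.125  0.13  ]
surf [0.4501 0.0305 0.0002] [0.4457 0.0259 0.13  ]
orange [ 0.6076 -0.1559  0.0389] [ 0.595  -0.1481  0.13  ]
pen [0.3845 0.0783 0.0081] [0.3855 0.0702 0.13  ]
shelf [0.7573 0.0024 0.3923] [0.8379 0.0086 0.13  ]
```

View pics/c0.png

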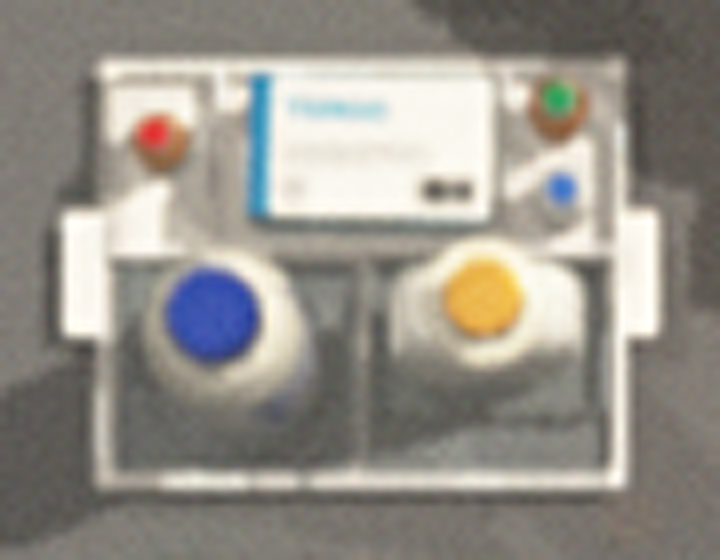

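```bash
cat >> h.py <<'E'
def go(p,az=np.pi/2,grip=True):
    """shift and turn in tool axes so that the grasp point (or TCP) reaches p with tool x at azimuth az, tool down"""
    s=ctrl.get_state(); Rt=R.from_rotvec(s["tool_rot"]).as_matrix()
    t=np.array(p,float)+[0,0,ctrl.grip_point_offset if grip else 0]
    a=np.arctan2(Rt[1,0],Rt[0,0])
    print("d",np.round(Rt.T@(t-s["position"]),4),"turn",round((a-az+np.pi)%(2*np.pi)-np.pi,4),"tilt",np.round(Rt[:,2],4))
E
python3 - <<'E'
from h import *
go([.46,-.33,.42],grip=False)
E
```

```text
d [ 0.3642 -0.2163 -0.0159] turn -1.3209 tilt [-5.0e-04  1.7e-03 -1.0e+00]
```

Units first: shifts go in mm and turns go in units of 0.25 rad. So 0.364 m is 364, -0.216 m is -216, -1.32 rad is -5.28.

Request:
run_rows(motion=[364, -216, -16, -5.28, 1, 364, -216, -16, -5.28, 1, 364, -216, -16, -5.28, 1, 364, -216, -16, -5.28, 1, 364, -216, -16, -5.28, 1, 364, -216, -16, -5.28, 1, 364, -216, -16, -5.28, 1, 364, -216, -16, -5.28, 1, 364, -216, -16, -5.28, 1, 364, -216, -16, -5.28, 1, 364, -216, -16, -5.28, 1, 364, -216, -16, -5.28, 1])

```text
time: 1.3
position: [0.4588, -0.3321, 0.4203]
tool_rot: [-2.226, -2.216, 0.002]
ft_force: [-0.8, 0.3, 0.3]
grip_width: 1.003
grip_force: 0.0
```

```bash
python3 - <<'E'
from h import *
print(ctrl.get_state()["joint_positions"],ctrl.get_state()["position"])
shot("wrist","w1"); go([.53,.03,.42],grip=False)
E
```

```text
[ 0.99180881  0.1639948  -0.46105745  1.62732394  0.07513517  1.36870671
  0.51615965] [ 0.45875033 -0.33208955  0.42026259]
d [3.626e-01 6.950e-02 2.000e-04] turn -0.005 tilt [-1.1e-03 -3.0e-04 -1.0e+00]
```

View pics/w1.png

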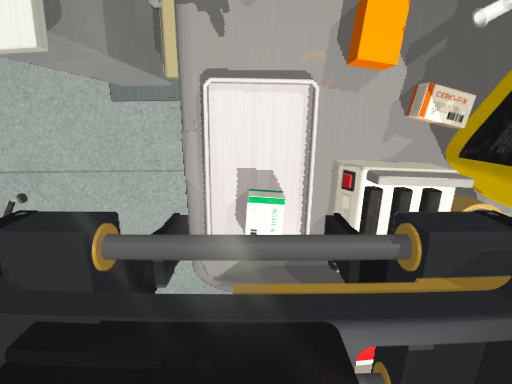

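Request:
run_rows(motion=[270, 90, 0, 0, 1, 270, 90, 0, 0, 1, 270, 90, 0, 0, 1, 270, 90, 0, 0, 1, 270, 90, 0, 0, 1, 270, 90, 0, 0, 1, 270, 90, 0, 0, 1, 270, 90, 0, 0, 1])

```text
time: 2.15
position: [0.5501, -0.0613, 0.4206]
tool_rot: [2.223, 2.22, -0.001]
ft_force: [-0.3, -0.8, -0.1]
grip_width: 1.001
grip_force: 0.0
```

```bash
python3 - <<'E'
from h import *
shot("wrist","w2")
E
```

Request:
run_rows(motion=[50, 40, 0, 0, 1, 80, 40, 0, 0, 1, 80, 40, 0, 0, 1])

```text
time: 2.5
position: [0.5906, 0.0237, 0.4206]
tool_rot: [-2.214, -2.224, -0.005]
ft_force: [-0.1, 1.2, 0.7]
grip_width: 0.999
grip_force: 0.0
```

```bash
python3 - <<'E'
from h import *
shot("wrist","w3")
E
```

```text
(no output)
```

View pics/w2.png

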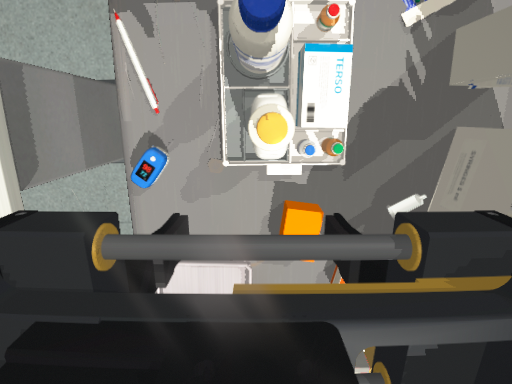

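View pics/w3.png

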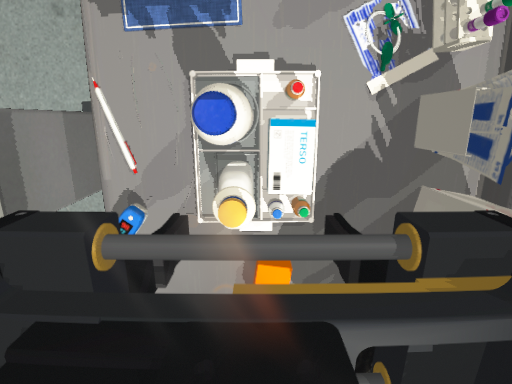

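```bash
cat >> h.py <<'E'
def cen(m,box):
    x0,y0,x1,y1=box; q=np.zeros_like(m); q[y0:y1,x0:x1]=m[y0:y1,x0:x1]
    n,_,st,ce=cv2.connectedComponentsWithStats(q); i=1+np.argmax(st[1:,4]); return ce[i],st[i]
def tri(c1,p1,c2,p2):
    a=rays(c1,[p1])[0];b=rays(c2,[p2])[0]; A=np.c_[a,-b]; t=np.linalg.lstsq(A,c2[3]-c1[3],rcond=None)[0]
    u=c1[3]+a*t[0]; v=c2[3]+b*t[1]; return (u+v)/2,np.linalg.norm(u-v)
def rect(P,z0,z1,reg):
    x0,x1,y0,y1=reg; Q=P.reshape(-1,3); k=(Q[:,2]>z0)&(Q[:,2]<z1)&(Q[:,0]>x0)&(Q[:,0]<x1)&(Q[:,1]>y0)&(Q[:,1]<y1); Q=Q[k]
    r=cv2.minAreaRect((Q[:,:2]*1000).astype(np.float32)); return r,len(Q),np.median(Q[:,2])
E
cat > m.py <<'E'
from h import *
np.set_printoptions(precision=4,suppress=True)
t=load("top","top0"); w1=load("wrist","w1"); w2=load("wrist","w2"); w3=load("wrist","w3")
B=((108,120,60),(130,255,255)); G=((14,110,110),(32,255,255))
b3,s=cen(mask(w3[0],*B),(180,80,250,150)); print(b3,s); bt,s=cen(mask(t[0],*B),(200,165,230,195)); print(bt,s)
g2,s=cen(mask(w2[0],*G),(240,90,310,160)); print(g2,s); g3,s=cen(mask(w3[0],*G),(205,180,260,235)); print(g3,s); gt,s=cen(mask(t[0],*G),(235,165,265,195)); print(gt,s)
print("blue",tri(w3[2],b3,t[2],bt),plane(w3[2],[b3],.171),plane(t[2],[bt],.171))
print("gold",tri(w2[2],g2,w3[2],g3),tri(w2[2],g2,t[2],gt),plane(w2[2],[g2],.136),plane(w3[2],[g3],.136),plane(t[2],[gt],.136))
for n,w in(("w2",w2),("w3",w3),("t",t)):
    P=cloud(w[2],w[1])
    print(n,"surf",np.nanmedian(P[...,2]),"swab",rect(P,.043,.058,(.59,.69,-.025,.1)))
    print("blue top",rect(P,.16,.18,(.5,.6,.06,.15)), "gold top",rect(P,.129,.145,(.5,.6,-.05,.04)))
    print("caddy",rect(P,.016,.0225,(.46,.7,-.09,.18)))
for n,w in(("w1",w1),("t",t)):
    P=cloud(w[2],w[1]); print(n,"needle",rect(P,.037,.05,(.39,.53,-.465,-.34)),"rim",rect(P,.014,.024,(.36,.55,-.5,-.19)))
P=cloud(t[2],t[1]); 
E
python3 m.py
```

```text
[213.505 112.928] [ 192   92   44   43 1499]
[216.0778 178.9333] [211 174  11  11  90]
[271.5152 127.7285] [257 112  30  32 755]
[231.9694 212.1621] [218 198  29  29 654]
[250. 177.] [246 173   9   9  69]
blue (array([0.5519, 0.0983, 0.1473]), np.float64(0.0009772612154268407)) [[0.5554 0.0981 0.171 ]] [[0.5494 0.0957 0.171 ]]
gold (array([ 0.5652, -0.0012,  0.1302]), np.float64(0.00031591907008564964)) (array([ 0.5684, -0.0026,  0.0637]), np.float64(0.0011775292511417089)) [[ 0.5648 -0.0009  0.136 ]] [[0.5659 0.0007 0.136 ]] [[ 0.5598 -0.0032  0.136 ]]
w2 surf 0.016229520986140777 swab (((635.0267944335938, 35.24949645996094), (119.973876953125, 59.30261993408203), 89.13655853271484), 4078, np.float64(0.05135317644030077))
blue top (((554.06884765625, 88.84053802490234), (18.157602310180664, 36.81446838378906), 88.02019500732422), 957, np.float64(0.17084889699479164)) gold top (((565.7529296875, -0.8757171630859375), (29.87865447998047, 29.36127281188965), 2.238712787628174), 803, np.float64(0.1360753410187076))
caddy (((588.9924926757812, 42.82770538330078), (174.84628295898438, 22
[... 1226 characters left out ...]
 (171.41647338867188, 238.59539794921875), 0.4654063582420349), 229, np.float64(0.01815615964768269))
w1 needle (((470.3482360839844, -394.3017883300781), (57.178401947021484, 52.23707962036133), 86.33596801757812), 1461, np.float64(0.043211524941758894)) rim (((463.0948791503906, -353.98016357421875), (164.70298767089844, 294.7831726074219), 1.7600102424621582), 2176, np.float64(0.01847692991271091))
t needle (((466.1832580566406, -407.0583190917969), (80.15774536132812, 53.090545654296875), 85.40306091308594), 373, np.float64(0.04336306267059764)) rim (((460.4329528808594, -348.3269958496094), (167.17718505859375, 306.9290771484375), 1.3717014789581299), 423, np.float64(0.018209804077435))
```

```bash
cat > m2.py <<'E'
from h import *
np.set_printoptions(precision=4,suppress=True)
s=load("scene","scene0"); P=cloud(s[2],s[1])
print(rect(P,.16,.18,(.5,.6,.06,.15)), rect(P,.129,.145,(.5,.6,-.05,.04)))
print("swab",rect(P,.043,.058,(.59,.69,-.025,.1)),"needle",rect(P,.037,.05,(.39,.53,-.48,-.34)))
# the arm in the top view: finger region from known pose
n=shot("top","top1"); P=cloud(n[2],n[1]); st=ctrl.get_state(); print(st["position"])
Q=P.reshape(-1,3); 
b=cv2.resize(n[0][130:240,180:320],None,fx=5,fy=5); cv2.imwrite("pics/c1.png",b[...,::-1])
E
python3 m2.py
```

```text
(((551.2896728515625, 100.11598205566406), (34.82950973510742, 34.150596618652344), 29.407323837280273), 145, np.float64(0.17079460192620388)) (((562.8865356445312, -1.337484359741211), (29.971216201782227, 27.71054458618164), 4.939962387084961), 77, np.float64(0.1363551163000133))
swab (((632.6595458984375, 46.01714324951172), (102.05243682861328, 62.08796691894531), 88.34626770019531), 350, np.float64(0.05201459997784408)) needle (((467.0547790527344, -407.1040344238281), (91.48119354248047, 54.95596694946289), 85.99038696289062), 228, np.float64(0.043968061906160705))
[0.5904 0.0181 0.4203]
```

View pics/c1.png

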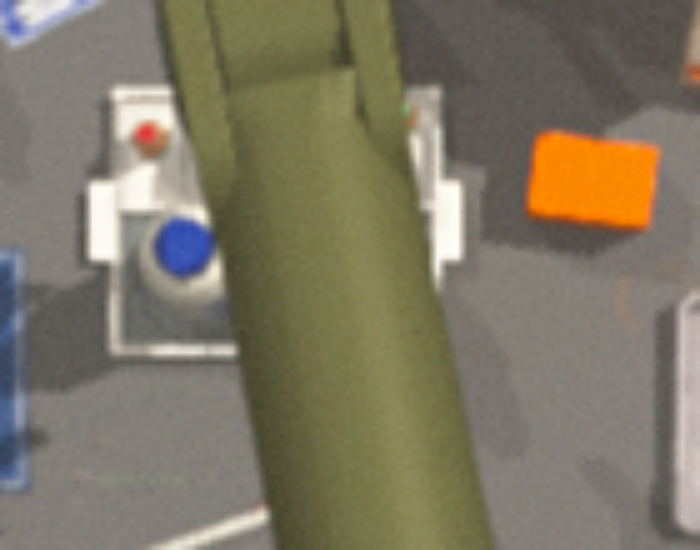

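```bash
python3 -c "
from h import *
go([.552,.0985,.257]);go([.552,.0985,.155])"
```

```text
d [ 0.0803 -0.0385 -0.0002] turn -0.002 tilt [-8.e-04 -8.e-04 -1.e+00]
d [ 0.0804 -0.0384  0.1018] turn -0.002 tilt [-8.e-04 -8.e-04 -1.e+00]
```

In the tool's units: 0.102 m is 102, 0.0804 m is 80.4.

Request:
run_rows(motion=[40, -20, 0, 0, 1, 80, -38.5, 0, 0, 1, 80, -38.5, 0, 0, 1, 80.4, -38.4, 40, 0, 1, 80.4, -38.4, 80, 0, 1, 80.4, -38.4, 102, 0, 1, 80.4, -38.4, 102, 0, 1, 80.4, -38.4, 102, 0, 1], grip_n=25)

```text
time: 3.4
position: [0.5525, 0.0976, 0.3192]
tool_rot: [2.226, 2.216, -0.001]
ft_force: [0.3, -0.5, 0.7]
grip_width: 1.0
grip_force: 0.0
```

```bash
python3 -c "
from h import *
go([.552,.0985,.155])
shot('wrist','w4')"
```

```text
d [ 0.0009 -0.0005  0.0007] turn -0.0042 tilt [ 2.e-04 -8.e-04 -1.e+00]
```

Request:
run_rows(motion=[0, 0, 0, 0, 0.4, 0, 0, 0, 0, 0.3, 0, 0, 0, 0, 0.2, 0, 0, 0, 0, 0.2, 0, 0, 0, 0, 0.2, 0, 0, 0, 0, 0.2, 0, 0, 0, 0, 0.2, 0, 0, 0, 0, 0.2, 0, 0, 0, 0, 0.2, 0, 0, 0, 0, 0.2], grip_n=25)

```text
time: 4.45
position: [0.5524, 0.0999, 0.3196]
tool_rot: [2.222, 2.219, 0.002]
ft_force: [0.1, -0.1, 5.8]
grip_width: 0.434
grip_force: 22.0
```

View pics/w4.png

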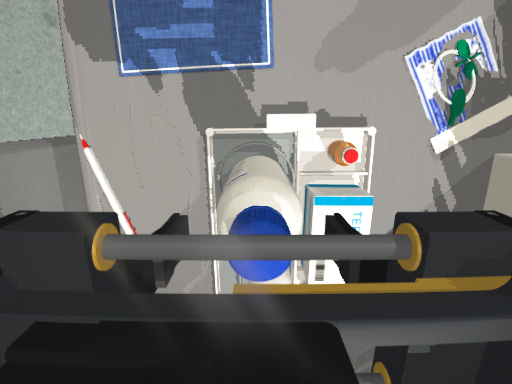

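In the tool's units: 0.296 m is 296, 0.275 m is 275.

Request:
run_rows(motion=[0, 0, -8, 0, 0.2, 0, 0, -20, 0, 0.2, 0, 0, -35, 0, 0.2, 5, 0, -50, 0, 0.2, 20, -5, -58, 0, 0.2, 45, -11, -60, 0, 0.2, 75, -17, -60, 0, 0.2, 105, -24, -60, 0, 0.2, 135, -31, -60, 0, 0.2, 165, -37, -60, 0, 0.2, 195, -44, -60, 0, 0.2, 225, -51, -60, 0, 0.2, 255, -58, -60, 0, 0.2, 275, -63, -60, 0, 0.2, 288, -66, -60, 0, 0.2, 294, -67, -55, 0, 0.2, 296, -67, -40, 0, 0.2, 296, -67, -20, 0, 0.2, 296, -67, -10, 0, 0.2, 296, -67, -6, 0, 0.2])

```text
time: 6.45
position: [0.4857, 0.3942, 0.3224]
tool_rot: [2.224, 2.218, -0.006]
ft_force: [-0.8, -0.2, -2.2]
grip_width: 0.411
grip_force: 20.7
```

```bash
python3 - <<'E'
from h import *
go([.485,.395,.1535]); print(ctrl.get_state()["ft_force"])
n=shot("top","top2"); P=cloud(n[2],n[1])
m=mask(n[0],(100,120,50),(122,255,200)); q=np.zeros_like(m); q[175:235,105:190]=m[175:235,105:190]
cv2.imwrite("pics/t2.png",cv2.resize(n[0][150:240,90:290],None,fx=4,fy=4)[...,::-1])
for w in ("w3","w4"):
    i,d,c=load("wrist",w); print(plane(c,[[271,67],[120,73]] if w=="w4" else [[241,24],[126,29]],.004))
E
```

```text
d [ 0.0008 -0.0007  0.0054] turn -0.0028 tilt [-0.0024 -0.0028 -1.    ]
[-0.77677023 -0.18622545 -2.22774937]
[[0.56965139 0.21758169 0.004     ]
 [0.41495164 0.2130219  0.004     ]]
[[0.56815927 0.21748151 0.004     ]
 [0.41307904 0.21372362 0.004     ]]
```

View pics/t2.png

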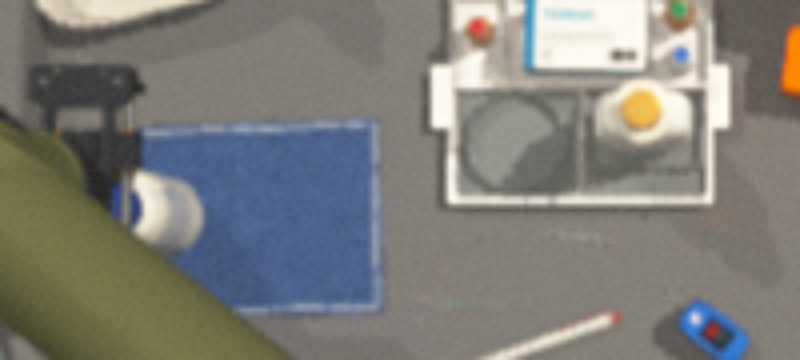

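In the tool's units: 0.004 m is 4, 0.002 m is 2.

Request:
run_rows(motion=[0, 0, 2, 0, 0.2, 0, 0, 4, 0, 0.2, 0, 0, 5.5, 0, 0.2, 0, 0, 5.5, 0, 0.2])

```text
time: 6.9
position: [0.4853, 0.3958, 0.3194]
tool_rot: [2.222, 2.22, 0.0]
ft_force: [-0.0, 0.0, -2.5]
grip_width: 0.41
grip_force: 20.7
```

Request:
run_rows(motion=[0, 0, 0, 0, 0.6, 0, 0, 0, 0, 0.7, 0, 0, 0, 0, 0.8, 0, 0, 0, 0, 1, 0, 0, 0, 0, 1, 0, 0, -20, 0, 1, 0, 0, -50, 0, 1, 0, 0, -90, 0, 1])

```text
time: 7.7
position: [0.485, 0.3952, 0.4085]
tool_rot: [-2.222, -2.22, 0.006]
ft_force: [1.2, 0.3, -0.3]
grip_width: 0.974
grip_force: 0.0
```

```bash
python3 - <<'E'
from h import *
go([.5657,-.001,.25]); go([.5657,-.001,.087])
n=shot("wrist","w5")
E
```

```text
d [-0.3962  0.081  -0.0043] turn -0.0009 tilt [-0.0029 -0.0022 -1.    ]
d [-0.3958  0.0815  0.1587] turn -0.0009 tilt [-0.0029 -0.0022 -1.    ]
```

In the tool's units: -0.25 m is -250, -0.396 m is -396.

Request:
run_rows(motion=[-20, 0, 0, 0, 1, -60, 10, 0, 0, 1, -100, 20, 0, 0, 1, -150, 30, 0, 0, 1, -200, 40, 0, 0, 1, -250, 50, 0, 0, 1, -300, 60, 0, 0, 1, -350, 70, 0, 0, 1, -396, 81, 0, 0, 1, -396, 81, 0, 0, 1, -396, 81, 30, 0, 1, -396, 81, 70, 0, 1, -396, 81, 100, 0, 1, -396, 81, 100, 0, 1])

```text
time: 9.15
position: [0.564, -0.0004, 0.305]
tool_rot: [-2.218, -2.216, 0.008]
ft_force: [-0.3, -0.4, 0.5]
grip_width: 1.002
grip_force: 0.0
```

```bash
python3 - <<'E'
from h import *
go([.5657,-.001,.087]); n=shot("wrist","w6")
E
```

```text
d [-0.0006  0.0022  0.0545] turn -0.0006 tilt [-8.2e-03  7.0e-04 -1.0e+00]
```

View pics/w6.png

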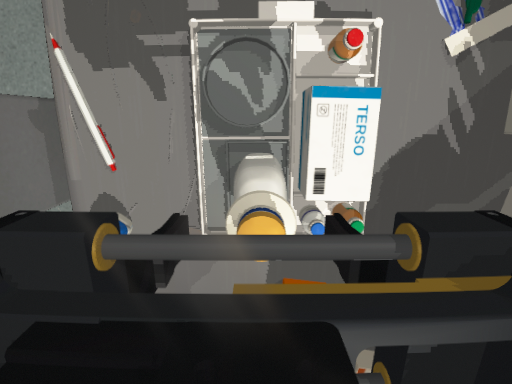

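In the tool's units: 0.0545 m is 54.5, 0.05 m is 50.

Request:
run_rows(motion=[0, 1, 20, 0, 1, 0, 2, 40, 0, 1, 0, 2, 50, 0, 1, 0, 2, 54.5, 0, 1, 0, 2, 54.5, 0, 1], grip_n=20)

```text
time: 9.7
position: [0.5682, -0.0001, 0.2555]
tool_rot: [2.222, 2.22, 0.001]
ft_force: [-0.0, 0.2, 1.3]
grip_width: 0.999
grip_force: 0.0
```

```bash
python3 - <<'E'
from h import *
go([.5657,-.001,.087])
np.set_printoptions(precision=4,suppress=True)
i,d,c=load("wrist","w6"); print("round cup",plane(c,[[247,84],[205,84],[289,84],[247,37],[247,130]],.017))
P=cloud(c,d); print(P[84,247],"cuprim",rect(P,.0125,.02,(.50,.595,.05,.14)))
E
```

```text
d [-0.0009 -0.0025  0.0049] turn -0.0009 tilt [ 8.e-04 -1.e-04 -1.e+00]
round cup [[0.5532 0.1003 0.017 ]
 [0.514  0.1005 0.017 ]
 [0.5923 0.1003 0.017 ]
 [0.5535 0.1407 0.017 ]
 [0.5529 0.0581 0.017 ]]
[0.5528 0.1015 0.0066] cuprim (((548.141845703125, 95.3327865600586), (93.8607177734375, 89.36461639404297), 0.22716645896434784), 1179, np.float64(0.016520660232086093))
```

Request:
run_rows(motion=[0, 0, 0, 0, 0.6, 0, 0, 0, 0, 0.5, 0, 0, 0, 0, 0.4, 0, 0, 0, 0, 0.3, 0, 0, 0, 0, 0.3, 0, 0, 0, 0, 0.3, 0, 0, 0, 0, 0.3, 0, 0, 0, 0, 0.3, 0, 0, 0, 0, 0.3])

```text
time: 10.6
position: [0.5678, -0.0002, 0.2548]
tool_rot: [-2.222, -2.22, 0.0]
ft_force: [-0.4, -1.1, 1.8]
grip_width: 0.526
grip_force: 20.0
```

In the tool's units: 0.004 m is 4, 0.0045 m is 4.5.

Request:
run_rows(motion=[0, 0, 0, 0, 0.7, 0, 0, 0, 0, 0.9, 0, -1, 2, 0, 0.9, 0, -2, 4, 0, 0.9, 0, -2, 4.5, 0, 0.9, 0, -2, 4.5, 0, 0.9])

```text
time: 11.2
position: [0.5658, -0.0003, 0.25]
tool_rot: [-2.222, -2.22, 0.0]
ft_force: [0.2, -0.6, -0.8]
grip_width: 0.886
grip_force: 0.0
```

Request:
run_rows(motion=[0, 0, 0, 0, 0.6, 0, 0, 0, 0, 0.5, 0, 0, 0, 0, 0.4, 0, 0, 0, 0, 0.3, 0, 0, 0, 0, 0.3, 0, 0, 0, 0, 0.3, 0, 0, 0, 0, 0.3, 0, 0, 0, 0, 0.3, 0, 0, 0, 0, 0.3])

```text
time: 12.1
position: [0.5659, -0.0003, 0.2503]
tool_rot: [2.223, 2.22, -0.0]
ft_force: [-0.8, 0.1, 1.3]
grip_width: 0.527
grip_force: 20.0
```

In the tool's units: 0.275 m is 275, -0.077 m is -77.

Request:
run_rows(motion=[0, 0, -8, 0, 0.3, 0, 0, -20, 0, 0.3, 0, 0, -35, 0, 0.3, 5, 0, -50, 0, 0.3, 20, -5, -58, 0, 0.3, 45, -13, -60, 0, 0.3, 75, -21, -60, 0, 0.3, 105, -30, -60, 0, 0.3, 135, -38, -60, 0, 0.3, 165, -46, -60, 0, 0.3, 195, -55, -60, 0, 0.3, 225, -63, -60, 0, 0.3, 250, -70, -60, 0, 0.3, 265, -75, -60, 0, 0.3, 273, -77, -60, 0, 0.3, 275, -77, -55, 0, 0.3, 275, -77, -40, 0, 0.3, 275, -77, -20, 0, 0.3, 275, -77, -10, 0, 0.3, 275, -77, -4, 0, 0.3])

```text
time: 14.1
position: [0.4891, 0.2735, 0.2523]
tool_rot: [-2.224, -2.218, 0.004]
ft_force: [-0.9, 1.1, -1.2]
grip_width: 0.522
grip_force: 20.0
```

Request:
run_rows(motion=[0, 0, 2, 0, 0.3, 0, 0, 4, 0, 0.3, 0, 0, 6, 0, 0.3, 0, 0, 6, 0, 0.3])

```text
time: 14.5
position: [0.4893, 0.2749, 0.2484]
tool_rot: [2.222, 2.22, 0.001]
ft_force: [1.1, 0.5, -1.1]
grip_width: 0.529
grip_force: 20.0
```

```bash
python3 - <<'E'
from h import *
n=shot("wrist","w7"); shot("scene","s7")
E
```

```text
(no output)
```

View pics/s7.png

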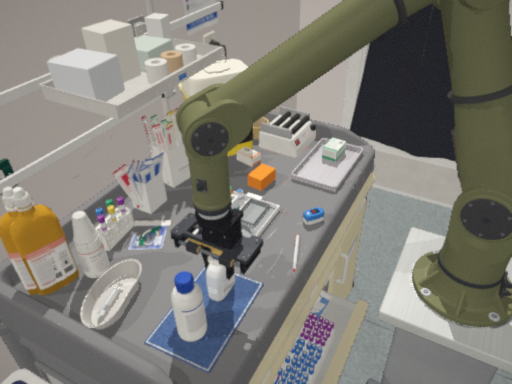

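Request:
run_rows(motion=[0, 0, 1, 0, 0.3, 0, 0, 2, 0, 0.3, 0, 0, 2, 0, 0.3])

```text
time: 14.9
position: [0.4895, 0.2753, 0.2481]
tool_rot: [2.222, 2.219, 0.002]
ft_force: [-1.8, -1.9, 9.3]
grip_width: 0.528
grip_force: 20.0
```

Request:
run_rows(motion=[0, 0, 0, 0, 0.6, 0, 0, 0, 0, 0.7, 0, 0, 0, 0, 0.8, 0, 0, 0, 0, 1, 0, 0, 0, 0, 1, 0, 0, -20, 0, 1, 0, 0, -50, 0, 1, 0, 0, -100, 0, 1, 0, 0, -150, 0, 1, 0, 0, -150, 0, 1])

```text
time: 15.9
position: [0.4903, 0.2768, 0.4034]
tool_rot: [2.219, 2.217, 0.018]
ft_force: [0.2, 0.0, 0.7]
grip_width: 0.997
grip_force: 0.0
```

```bash
python3 - <<'E'
from h import *
go([.6353,.036,.22]);go([.6353,.036,.043])
E
```

```text
d [-0.2407  0.145   0.0203] turn -0.0008 tilt [ 0.0112  0.0049 -0.9999]
d [-0.2416  0.143   0.1973] turn -0.0008 tilt [ 0.0112  0.0049 -0.9999]
```

In the tool's units: -0.05 m is -50, 0.04 m is 40.

Request:
run_rows(motion=[-50, 20, 0, 0, 1, -100, 40, 0, 0, 1, -150, 60, 0, 0, 1, -200, 70, 0, 0, 1, -250, 80, 0, 0, 1, -300, 90, 0, 0, 1, -320, 100, 0, 0, 1, -320, 100, 0, 0, 1, -320, 100, 0, 0, 1])

```text
time: 16.8
position: [0.5889, -0.0462, 0.3953]
tool_rot: [-2.224, -2.217, 0.0]
ft_force: [0.5, 0.6, 0.2]
grip_width: 0.998
grip_force: 0.0
```

```bash
python3 - <<'E'
from h import *
shot("wrist","w8")
i,d,c=load("wrist","w6"); np.set_printoptions(precision=4,suppress=True)
p=plane(c,[[305,87],[380,90],[372,199],[300,199]],.051); print(p,p.mean(0))
E
```

```text
[[ 0.6018  0.0939  0.051 ]
 [ 0.6638  0.0921  0.051 ]
 [ 0.6663 -0.0011  0.051 ]
 [ 0.6013 -0.0012  0.051 ]] [0.6333 0.0459 0.051 ]
```

View pics/w8.png

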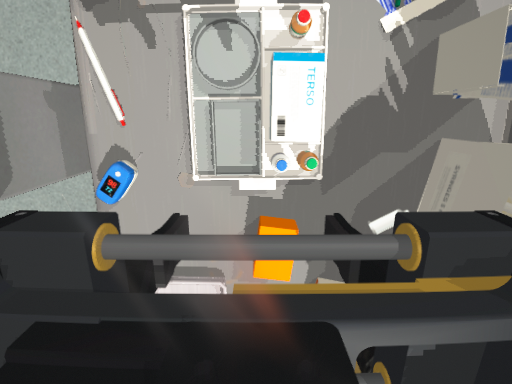

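```bash
python3 - <<'E'
from h import *
np.set_printoptions(precision=4,suppress=True)
i,d,c=load("wrist","w8"); P=cloud(c,d)
p=plane(c,[[184,6],[327,6],[322,179],[194,179]],.02); print(p,p.mean(0))
q=plane(c,[[273,53],[324,53],[322,142],[271,142]],.051); print("swab",q.mean(0),np.ptp(q,0))
print("swabd",rect(P,.048,.055,(.59,.69,-.008,.1)), rect(P,.014,.0225,(.48,.69,-.09,.18)))
print("round",plane(c,[[224,53]],.017))
b=cv2.resize(i[90:190,185:335],None,fx=5,fy=5,interpolation=cv2.INTER_CUBIC);cv2.imwrite("pics/c8.png",b[...,::-1])
go([.6345,.044,.15]);go([.6345,.044,.043])
E
```

```text
[[ 0.5042  0.1538  0.02  ]
 [ 0.6723  0.1532  0.02  ]
 [ 0.6766 -0.0549  0.02  ]
 [ 0.5053 -0.0545  0.02  ]] [0.5896 0.0494 0.02  ]
swab [0.636  0.0453 0.051 ] [0.0603 0.0978 0.    ]
swabd (((635.7929077148438, 46.372161865234375), (98.38987731933594, 58.22820281982422), 89.09644317626953), 4495, np.float64(0.05137433993168633)) (((589.0348510742188, 45.764427185058594), (175.2969207763672, 231.30564880371094), 0.37146124243736267), 3524, np.float64(0.016092926069831454))
round [[0.5497 0.1019 0.017 ]]
d [0.0883 0.0459 0.0822] turn -0.0002 tilt [-0.0009  0.0012 -1.    ]
d [0.0882 0.046  0.1892] turn -0.0002 tilt [-0.0009  0.0012 -1.    ]
```

View pics/c8.png

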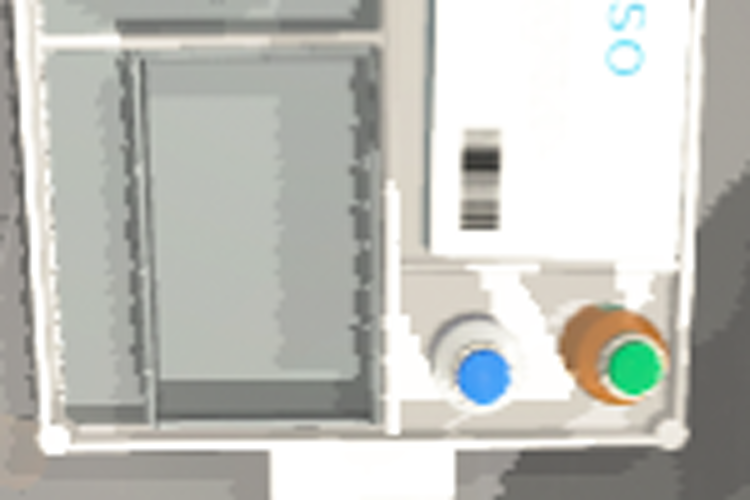

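Request:
run_rows(motion=[45, 24, 40, 0, 1, 90, 47, 80, 0, 1, 90, 47, 120, 0, 1, 90, 47, 150, 0, 1, 90, 47, 175, 0, 1, 90, 47, 189, 0, 1, 90, 47, 189, 0, 1, 90, 47, 189, 0, 1], grip_n=20)

```text
time: 17.65
position: [0.6364, 0.0455, 0.2086]
tool_rot: [2.221, 2.22, 0.002]
ft_force: [0.8, -0.8, -0.6]
grip_width: 1.002
grip_force: 0.0
```

```bash
python3 - <<'E'
from h import *
np.set_printoptions(precision=4,suppress=True)
i,d,c=load("wrist","w8"); q=plane(c,[[215,137],[260,137],[237,101],[237,174]],.017); print("oblong",q)
go([.6358,.046,.043])
E
```

```text
oblong [[ 0.5352  0.0006  0.017 ]
 [ 0.5936  0.0003  0.017 ]
 [ 0.5646  0.0453  0.017 ]
 [ 0.5628 -0.0485  0.017 ]]
d [ 0.0005 -0.0006  0.0021] turn -0.0002 tilt [ 0.0019  0.0003 -1.    ]
```

Units first: shifts go in mm and turns go in units of 0.25 rad. So 0.001 m is 1.

Request:
run_rows(motion=[0, 0, 1, 0, 0.8, 0, 0, 1, 0, 0.7, 0, 0, 1, 0, 0.6, 0, 0, 1, 0, 0.5, 0, 0, 1, 0, 0.5, 0, 0, 1, 0, 0.5, 0, 0, 1, 0, 0.5, 0, 0, 1, 0, 0.5], grip_n=20)

```text
time: 18.45
position: [0.636, 0.0445, 0.2066]
tool_rot: [2.222, 2.22, -0.0]
ft_force: [-1.0, -0.7, 4.5]
grip_width: 0.668
grip_force: 20.0
```

Request:
run_rows(motion=[0, 0, -5, 0, 0.5, 0, 0, -15, 0, 0.5, 0, 0, -35, 0, 0.5, 0, 0, -55, 0, 0.5, 0, 0, -70, 0, 0.5, 0, 0, -80, 0, 0.5, 0, 0, -80, 0, 0.5])

```text
time: 19.15
position: [0.6364, 0.0449, 0.288]
tool_rot: [2.221, 2.219, 0.003]
ft_force: [0.5, 0.4, -0.9]
grip_width: 0.672
grip_force: 20.0
```

```bash
python3 - <<'E'
from h import *
np.set_printoptions(precision=4,suppress=True)
i,d,c=load("wrist","w1"); P=cloud(c,d)
p=plane(c,[[203,80],[319,80],[322,285]],.019); print(p)
r=P[(P[...,2]>.016)&(P[...,2]<.022)&(P[...,0]>.37)&(P[...,0]<.56)&(P[...,1]>-.40)&(P[...,1]<-.2)]
print(np.percentile(r,[1,99],axis=0))
go([.463,-.28,.14]);go([.463,-.28,.044])
E
```

```text
[[ 0.3885 -0.2125  0.019 ]
 [ 0.542  -0.2131  0.019 ]
 [ 0.5632 -0.5211  0.019 ]]
[[ 0.3845 -0.3969  0.0162]
 [ 0.5409 -0.2101  0.0209]]
d [-0.3251 -0.1731 -0.016 ] turn -0.001 tilt [ 0.0029 -0.     -1.    ]
d [-0.3251 -0.1734  0.08  ] turn -0.001 tilt [ 0.0029 -0.     -1.    ]
```

In the tool's units: -0.32 m is -320, -0.17 m is -170.

Request:
run_rows(motion=[-10, -5, 0, 0, 0.5, -30, -16, 0, 0, 0.5, -60, -32, 0, 0, 0.5, -100, -53, 0, 0, 0.5, -140, -74, 0, 0, 0.5, -180, -96, 0, 0, 0.5, -220, -117, 0, 0, 0.5, -260, -138, 0, 0, 0.5, -290, -154, 0, 0, 0.5, -310, -165, 0, 0, 0.5, -318, -169, 0, 0, 0.5, -320, -170, 10, 0, 0.5, -320, -170, 30, 0, 0.5, -320, -170, 50, 0, 0.5, -320, -170, 65, 0, 0.5, -320, -170, 74, 0, 0.5, -320, -170, 77, 0, 0.5, -320, -170, 77, 0, 0.5])

```text
time: 20.95
position: [0.4659, -0.2748, 0.209]
tool_rot: [-2.221, -2.221, -0.0]
ft_force: [-0.3, 0.3, -0.6]
grip_width: 0.663
grip_force: 20.0
```

```bash
python3 - <<'E'
from h import *
print(ctrl.get_state()['position']); go([.466,-.275,.0431]); shot("wrist","w9")
E
```

```text
[ 0.46589582 -0.27475901  0.20902924]
d [-0.0002  0.0001  0.0024] turn -0.0002 tilt [-2.e-04  4.e-04 -1.e+00]
```

View pics/w9.png

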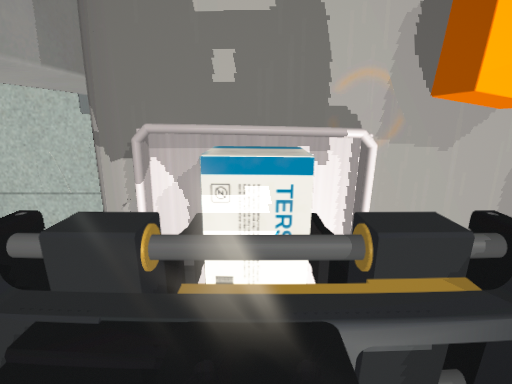

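In the tool's units: 0.003 m is 3, 0.002 m is 2.

Request:
run_rows(motion=[0, 0, 2, 0, 0.5, 0, 0, 3, 0, 0.5, 0, 0, 3, 0, 0.5])

```text
time: 21.3
position: [0.4658, -0.2753, 0.2066]
tool_rot: [2.222, 2.22, -0.0]
ft_force: [-0.0, 0.1, -1.0]
grip_width: 0.666
grip_force: 20.0
```

Request:
run_rows(motion=[0, 0, 0, 0, 0.8, 0, 0, 0, 0, 0.9, 0, 0, 0, 0, 1, 0, 0, 0, 0, 1, 0, 0, -40, 0, 1, 0, 0, -80, 0, 1, -50, 0, -120, 0, 1, -100, 0, -150, 0, 1, -140, 0, -160, 0, 1, -170, 0, -160, 0, 1, -170, 0, -160, 0, 1, -170, 0, -160, 0, 1])

```text
time: 22.5
position: [0.4649, -0.4462, 0.3656]
tool_rot: [-2.224, -2.217, -0.001]
ft_force: [-0.1, 0.2, -0.1]
grip_width: 1.002
grip_force: 0.0
```

```bash
python3 - <<'E'
from h import *
i,d,c=shot("wrist","w10"); P=cloud(c,d); np.set_printoptions(precision=4,suppress=True)
for z in((.037,.047),(.040,.046)): print("needle",rect(P,*z,(.40,.53,-.46,-.34)))
print("swab",rect(P,.047,.055,(.40,.53,-.34,-.21)))
E
```

```text
needle (((469.4378967285156, -405.2209167480469), (78.89403533935547, 52.36975860595703), 85.9061508178711), 3355, np.float64(0.04333758986998987))
needle (((469.4378967285156, -405.2209167480469), (78.89403533935547, 52.36975860595703), 85.9061508178711), 3354, np.float64(0.043338622649536446))
swab (((465.3830871582031, -293.240234375), (59.08065414428711, 58.35384750366211), 89.27626037597656), 3796, np.float64(0.05141762010029932))
```

View pics/w10.png

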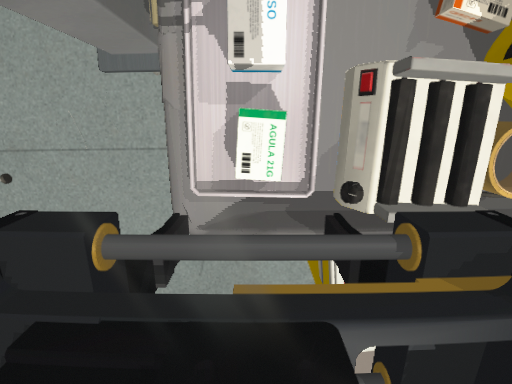

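```bash
python3 - <<'E'
from h import *
i,d,c=load("wrist","w10"); P=cloud(c,d).reshape(-1,3); np.set_printoptions(precision=4,suppress=True)
k=(P[:,0]>.52)&(P[:,0]<.75)&(P[:,1]>-.5)&(P[:,1]<-.28)&(P[:,2]>.03); print(np.percentile(P[k],[0.5,5,50,95,99.5],axis=0))
for z in(.05,.07,.085): q=P[k&(P[:,2]>z)]; print(z,np.percentile(q,1,axis=0) if len(q) else None)
go([.4694,-.4052,.12],np.radians(85.9)); go([.4694,-.4052,.0415],np.radians(85.9))
E
```

```text
[[ 0.5203 -0.4717  0.0327]
 [ 0.523  -0.4615  0.047 ]
 [ 0.5905 -0.4098  0.0982]
 [ 0.7038 -0.3328  0.2897]
 [ 0.7445 -0.3093  0.2963]]
0.05 [ 0.5206 -0.4668  0.054 ]
0.07 [ 0.5205 -0.4648  0.0701]
0.085 [ 0.5204 -0.4645  0.0865]
d [0.0392 0.0038 0.0822] turn 0.0708 tilt [-0.0003  0.0017 -1.    ]
d [0.0391 0.0038 0.1607] turn 0.0708 tilt [-0.0003  0.0017 -1.    ]
```

```bash
python3 - <<'E'
from h import *
np.set_printoptions(precision=4,suppress=True)
for n,w in(("wrist","w10"),("top","top0")):
    i,d,c=load(n,w); P=cloud(c,d); 
    if n=="wrist": P=P[:205]
    P=P.reshape(-1,3); k=(P[:,0]>.48)&(P[:,0]<.8)&(P[:,1]>-.53)&(P[:,1]<-.3)&(P[:,2]>.06)&(P[:,2]<.24)
    print(n,np.percentile(P[k],[0.5,5,50,95,99.5],axis=0)); q=P[k&(P[:,2]>.083)]; print(len(q),np.percentile(q,[1,50,99],axis=0))
E
```

```text
wrist [[ 0.5626 -0.4638  0.0604]
 [ 0.5817 -0.4536  0.0641]
 [ 0.6259 -0.3868  0.093 ]
 [ 0.7022 -0.3315  0.103 ]
 [ 0.7106 -0.3252  0.1045]]
11272 [[ 0.5841 -0.4551  0.0848]
 [ 0.6276 -0.3829  0.0989]
 [ 0.6846 -0.327   0.1045]]
top [[ 0.5609 -0.4766  0.0608]
 [ 0.58   -0.4672  0.0637]
 [ 0.6441 -0.3935  0.0911]
 [ 0.7279 -0.3246  0.1688]
 [ 0.7892 -0.302   0.2392]]
1252 [[ 0.5807 -0.4756  0.0846]
 [ 0.6367 -0.3898  0.0996]
 [ 0.7868 -0.3027  0.2392]]
```

In the tool's units: 0.16 m is 160, 0.155 m is 155, 0.07 rad is 0.28.

Request:
run_rows(motion=[39, 4, 30, 0.28, 1, 39, 4, 70, 0.28, 1, 39, 4, 110, 0.28, 1, 39, 4, 140, 0.28, 1, 39, 4, 155, 0.28, 1, 39, 4, 160, 0.28, 1, 39, 4, 160, 0.28, 1], grip_n=20)

```text
time: 23.25
position: [0.47, -0.4056, 0.2067]
tool_rot: [2.298, 2.142, 0.0]
ft_force: [0.1, 0.1, 0.4]
grip_width: 1.0
grip_force: 0.0
```

```bash
python3 -c "
from h import *
go([.4694,-.4052,.0415],np.radians(85.9))"
```

```text
d [ 0.0004 -0.0006  0.0017] turn 0.0015 tilt [ 4.e-04 -0.e+00 -1.e+00]
```

Request:
run_rows(motion=[0, 0, 0, 0, 0.8, 0, 0, 0, 0, 0.7, 0, 0, 0, 0, 0.6, 0, 0, 0, 0, 0.5, 0, 0, 0, 0, 0.4, 0, 0, 0, 0, 0.4, 0, 0, 0, 0, 0.4, 0, 0, 0, 0, 0.4], grip_n=20)

```text
time: 24.05
position: [0.4695, -0.4063, 0.2065]
tool_rot: [2.299, 2.141, -0.0]
ft_force: [-0.8, 0.0, 1.9]
grip_width: 0.593
grip_force: 20.0
```

In the tool's units: -0.08 m is -80, -0.07 m is -70.

Request:
run_rows(motion=[0, 0, -5, 0, 0.4, 0, 0, -20, 0, 0.4, 0, 0, -45, 0, 0.4, 0, 0, -70, 0, 0.4, 0, 0, -80, 0, 0.4, 0, 0, -80, 0, 0.4])

```text
time: 24.65
position: [0.4701, -0.4065, 0.2886]
tool_rot: [2.296, 2.138, 0.0]
ft_force: [-0.3, -0.3, -1.3]
grip_width: 0.595
grip_force: 20.0
```

```bash
python3 -c "
from h import *
go([.636,.048,.12],np.radians(90.3));go([.636,.048,.043],np.radians(90.3))"
```

```text
d [0.4651 0.1332 0.0043] turn -0.0762 tilt [ 0.0029 -0.003  -1.    ]
d [0.4653 0.133  0.0813] turn -0.0762 tilt [ 0.0029 -0.003  -1.    ]
```

Request:
run_rows(motion=[10, 3, 0, -0.04, 0.4, 30, 9, 0, -0.08, 0.4, 60, 17, 0, -0.12, 0.4, 100, 29, 0, -0.16, 0.4, 140, 40, 0, -0.2, 0.4, 180, 51, 0, -0.24, 0.4, 220, 63, 0, -0.28, 0.4, 260, 74, 0, -0.304, 0.4, 300, 86, 0, -0.304, 0.4, 340, 97, 0, -0.304, 0.4, 380, 109, 0, -0.304, 0.4, 410, 117, 0, -0.304, 0.4, 435, 124, 0, -0.304, 0.4, 452, 129, 0, -0.304, 0.4, 462, 132, 0, -0.304, 0.4, 465, 133, 0, -0.304, 0.4, 465, 133, 20, -0.304, 0.4, 465, 133, 40, -0.304, 0.4, 465, 133, 45, -0.304, 0.4, 465, 133, 45, -0.304, 0.4])

```text
time: 26.65
position: [0.6345, 0.0474, 0.2401]
tool_rot: [-2.216, -2.225, 0.003]
ft_force: [0.4, -0.3, -0.1]
grip_width: 0.598
grip_force: 20.0
```

```bash
python3 - <<'E'
from h import *
go([.636,.048,.043],np.radians(90.3)); shot("wrist","w11")
E
```

```text
d [0.0006 0.0016 0.0336] turn -0.0011 tilt [-2.7e-03 -5.0e-04 -1.0e+00]
```

View pics/w11.png

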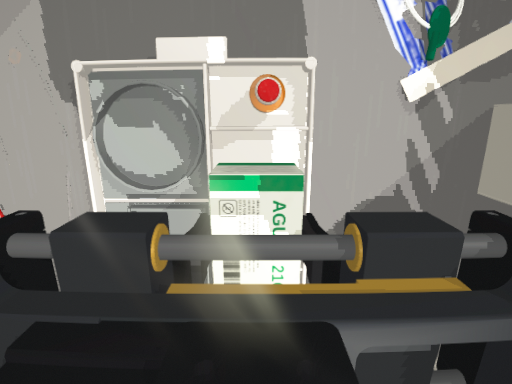

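Request:
run_rows(motion=[0, 1.5, 10, 0, 0.4, 0, 1.5, 20, 0, 0.4, 0, 1.5, 28, 0, 0.4, 0, 1.5, 32, 0, 0.4, 0, 1.5, 33.5, 0, 0.4, 0, 1.5, 33.5, 0, 0.4, 0, 1.5, 33.5, 0, 0.4])

```text
time: 27.4
position: [0.6368, 0.0483, 0.208]
tool_rot: [2.216, 2.227, 0.001]
ft_force: [-0.1, 0.2, -0.8]
grip_width: 0.595
grip_force: 20.0
```

Request:
run_rows(motion=[0, 0, 1.5, 0, 0.4, 0, 0, 2, 0, 0.4, 0, 0, 2, 0, 0.4])

```text
time: 27.7
position: [0.6369, 0.0483, 0.2065]
tool_rot: [2.215, 2.226, 0.001]
ft_force: [-0.3, 0.2, 3.6]
grip_width: 0.599
grip_force: 20.0
```

Request:
run_rows(motion=[0, 0, 0, 0, 0.7, 0, 0, 0, 0, 0.85, 0, 0, 0, 0, 1, 0, 0, 0, 0, 1, 0, 0, -40, 0, 1, 0, 0, -80, 0, 1, -30, -10, -120, 0, 1, -70, -30, -160, 0, 1, -90, -50, -190, 0, 1, -90, -50, -190, 0, 1, -90, -50, -190, 0, 1])

```text
time: 28.8
position: [0.5869, -0.0428, 0.3969]
tool_rot: [2.217, 2.223, 0.001]
ft_force: [-0.3, -0.3, -0.7]
grip_width: 0.998
grip_force: 0.0
```

```bash
python3 - <<'E'
from h import *
np.set_printoptions(precision=4,suppress=True)
i,d,c=shot("wrist","w12"); P=cloud(c,d)
print("needle",rect(P,.038,.048,(.59,.69,-.005,.1)),rect(P,.014,.0225,(.48,.69,-.09,.18)))
m=mask(i,(0,150,120),(6,255,255)); print(cen(m,(260,0,360,60)))
E
```

```text
needle (((637.0130615234375, 49.44230270385742), (52.3233642578125, 78.4737777709961), 1.0853548049926758), 3039, np.float64(0.04334108516962326)) (((589.1829223632812, 47.46575164794922), (175.7285614013672, 233.7224578857422), 0.3247144818305969), 3678, np.float64(0.0161244991620354))
(array([307.625,  20.25 ]), array([306,  17,   5,   8,  32], dtype=int32))
```

View pics/w12.png

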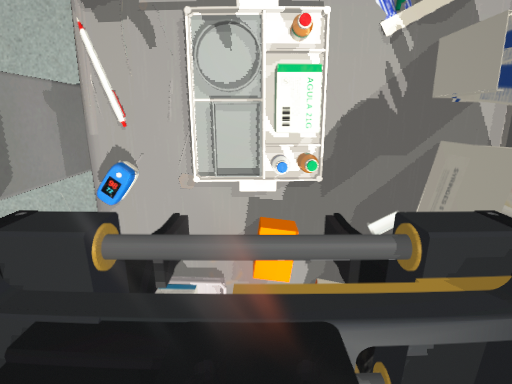

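In the tool's units: 0.243 m is 243, 0.23 m is 230.

Request:
run_rows(motion=[30, -10, 0, 0, 1, 80, -30, 0, 0, 1, 130, -50, 0, 0, 1, 180, -70, 0, 0, 1, 230, -90, 0, 0, 1, 243, -97, 0, 0, 1, 243, -97, 0, 0, 1, 243, -97, 0, 0, 1])

```text
time: 29.65
position: [0.4881, 0.202, 0.3944]
tool_rot: [-2.21, -2.231, 0.003]
ft_force: [-0.1, -0.4, -0.0]
grip_width: 0.999
grip_force: 0.0
```

```bash
python3 - <<'E'
from h import *
np.set_printoptions(precision=4,suppress=True)
i,d,c=shot("wrist","w13"); P=cloud(c,d)
print("gold",rect(P,.127,.14,(.42,.56,.22,.33)),"blue",rect(P,.16,.175,(.42,.56,.34,.45)))
print("body",rect(P,.08,.1335,(.42,.56,.22,.33)))
go([.4895,.2753,.0846]);
E
```

```text
gold (((489.4219055175781, 274.1733093261719), (29.639171600341797, 29.55925750732422), 1.9673529863357544), 998, np.float64(0.13412426488189744)) blue (((0.0, 0.0), (0.0, 0.0), 0.0), 0, np.float64(nan))
body (((489.625244140625, 273.7144470214844), (72.69390106201172, 47.26499938964844), 89.63238525390625), 2155, np.float64(0.11196332467531539))
d [0.0747 0.0015 0.1464] turn 0.0064 tilt [-0.002  -0.0004 -1.    ]
  return _methods._mean(a, axis=axis, dtype=dtype,
  ret = ret.dtype.type(ret / rcount)
```

In the tool's units: 0.146 m is 146, 0.14 m is 140, 0.006 rad is 0.024.

Request:
run_rows(motion=[40, 1, 0, 0.024, 1, 74, 1.5, 20, 0.024, 1, 74, 1.5, 60, 0.024, 1, 74, 1.5, 100, 0.024, 1, 74, 1.5, 125, 0.024, 1, 74, 1.5, 140, 0.024, 1, 74, 1.5, 146, 0.024, 1, 74, 1.5, 146, 0.024, 1, 74, 1.5, 146, 0.024, 1])

```text
time: 30.6
position: [0.4907, 0.2747, 0.2509]
tool_rot: [2.223, 2.219, 0.003]
ft_force: [-0.1, -0.6, -0.3]
grip_width: 0.998
grip_force: 0.0
```

```bash
python3 -c "
from h import *
go([.4895,.2747,.0846])"
```

```text
d [ 0.     -0.0012  0.0028] turn -0.0016 tilt [ 1.9e-03  8.0e-04 -1.0e+00]
```

Request:
run_rows(motion=[0, 0, 0, 0, 0.7, 0, 0, 0, 0, 0.6, 0, 0, 0, 0, 0.5, 0, 0, 0, 0, 0.4, 0, 0, 0, 0, 0.3, 0, 0, 0, 0, 0.3, 0, 0, 0, 0, 0.3, 0, 0, 0, 0, 0.3], grip_n=20)

```text
time: 31.4
position: [0.4899, 0.2745, 0.2497]
tool_rot: [-2.222, -2.22, 0.0]
ft_force: [-0.4, -0.6, 0.6]
grip_width: 0.526
grip_force: 20.0
```

In the tool's units: -0.2755 m is -275.5, -0.075 m is -75.

Request:
run_rows(motion=[0, 0, -8, 0, 0.3, 0, 0, -20, 0, 0.3, 0, 0, -35, 0, 0.3, -5, 0, -50, 0, 0.3, -20, 5, -58, 0, 0.3, -45, 12, -60, 0, 0.3, -75, 21, -60, 0, 0.3, -105, 29, -60, 0, 0.3, -135, 37, -60, 0, 0.3, -165, 45, -60, 0, 0.3, -195, 53, -60, 0, 0.3, -225, 61, -60, 0, 0.3, -250, 68, -60, 0, 0.3, -266, 72, -60, 0, 0.3, -273.5, 74.5, -60, 0, 0.3, -275.5, 75, -55, 0, 0.3, -275.5, 75, -40, 0, 0.3, -275.5, 75, -30, 0, 0.3, -275.5, 75, -30, 0, 0.3, -275.5, 75, -30, 0, 0.3])

```text
time: 33.4
position: [0.5644, -0.0002, 0.2791]
tool_rot: [-2.22, -2.221, 0.001]
ft_force: [0.1, 0.6, -0.7]
grip_width: 0.527
grip_force: 20.0
```

```bash
python3 -c "
from h import *
go([.565,-.001,.0882])"
```

```text
d [-0.0009  0.0006  0.0274] turn 0.0006 tilt [-1.4e-03  5.0e-04 -1.0e+00]
```

Request:
run_rows(motion=[-1, 0.5, 8, 0, 0.3, -1, 0.5, 15, 0, 0.3, -1, 0.5, 20, 0, 0.3, -1, 0.5, 24, 0, 0.3, -1, 0.5, 26, 0, 0.3, -1, 0.5, 27.5, 0, 0.3, -1, 0.5, 27.5, 0, 0.3, -1, 0.5, 27.5, 0, 0.3])

```text
time: 34.2
position: [0.5653, -0.0021, 0.2524]
tool_rot: [2.222, 2.22, 0.0]
ft_force: [-0.4, 0.7, -1.8]
grip_width: 0.529
grip_force: 20.0
```

Request:
run_rows(motion=[0, 0, 1, 0, 0.3, 0, 0, 1.5, 0, 0.3, 0, 0, 1.5, 0, 0.3])

```text
time: 34.5
position: [0.5656, -0.0019, 0.2516]
tool_rot: [2.222, 2.22, 0.001]
ft_force: [-2.4, -0.1, 5.2]
grip_width: 0.53
grip_force: 20.0
```

Request:
run_rows(motion=[0, 0, 0, 0, 0.6, 0, 0, 0, 0, 0.7, 0, 0, 0, 0, 0.8, 0, 0, 0, 0, 1, 0, 0, 0, 0, 1, 0, 0, -20, 0, 1, 0, 0, -50, 0, 1, 0, 0, -100, 0, 1, 0, 0, -150, 0, 1, 0, 0, -160, 0, 1, 0, 0, -160, 0, 1])

```text
time: 35.6
position: [0.5658, -0.0018, 0.413]
tool_rot: [2.22, 2.217, 0.004]
ft_force: [-0.6, -0.5, -1.2]
grip_width: 0.998
grip_force: 0.0
```

```bash
python3 -c "
from h import *
go([.486,.31,.2465])"
```

```text
d [ 0.3117 -0.0801  0.0023] turn -0.0011 tilt [ 0.0046 -0.001  -1.    ]
```

Saline is in contact with its cup floor and released. Next, the peroxide.

In the tool's units: 0.312 m is 312, 0.28 m is 280.

Request:
run_rows(motion=[30, -10, 0, 0, 1, 80, -20, 0, 0, 1, 130, -35, 0, 0, 1, 180, -50, 0, 0, 1, 230, -60, 0, 0, 1, 280, -72, 0, 0, 1, 312, -80, 0, 0, 1, 312, -80, 0, 0, 1, 312, -80, 0, 0, 1])

```text
time: 36.5
position: [0.4846, 0.3107, 0.4085]
tool_rot: [-2.218, -2.223, 0.005]
ft_force: [-0.2, -0.6, -0.7]
grip_width: 1.001
grip_force: 0.0
```

```bash
python3 - <<'E'
from h import *
i,d,c=shot("wrist","w14"); P=cloud(c,d)
print("blue",rect(P,.16,.175,(.42,.56,.34,.45)))
b,s=cen(mask(i,(108,120,60),(130,255,255)),(150,0,360,205)); print(b,s,plane(c,[b],.169))
go([.485,.395,.26]);go([.485,.395,.155])
E
```

```text
blue (((487.1095886230469, 394.46478271484375), (34.99382781982422, 35.28977584838867), 46.144187927246094), 1689, np.float64(0.1692656650009649))
[257.73234576 136.28044777] [  200    55   111   150 11881] [[0.48501254 0.36551721 0.169     ]]
d [ 0.0858 -0.0008 -0.0149] turn -0.0009 tilt [-0.0025 -0.0021 -1.    ]
d [ 0.086  -0.0005  0.0901] turn -0.0009 tilt [-0.0025 -0.0021 -1.    ]
```

In the tool's units: 0.091 m is 91, 0.0855 m is 85.5.

Request:
run_rows(motion=[45, 1, 0, 0, 1, 85.5, 1.5, 0, 0, 1, 85.5, 1.5, 20, 0, 1, 85.5, 1.5, 50, 0, 1, 85.5, 1.5, 75, 0, 1, 85.5, 1.5, 88, 0, 1, 85.5, 1.5, 91, 0, 1, 85.5, 1.5, 91, 0, 1, 85.5, 1.5, 91, 0, 1], grip_n=25)

```text
time: 37.45
position: [0.4877, 0.3955, 0.321]
tool_rot: [2.223, 2.219, 0.003]
ft_force: [-0.3, -1.0, -0.4]
grip_width: 1.0
grip_force: 0.0
```

```bash
python3 -c "
from h import *
go([.487,.3945,.154])"
```

```text
d [-0.001  -0.0007  0.0035] turn -0.0018 tilt [ 0.0017  0.0011 -1.    ]
```

Request:
run_rows(motion=[0, 0, 0, 0, 0.6, 0, 0, 0, 0, 0.5, 0, 0, 0, 0, 0.4, 0, 0, 0, 0, 0.3, 0, 0, 0, 0, 0.2, 0, 0, 0, 0, 0.2, 0, 0, 0, 0, 0.2, 0, 0, 0, 0, 0.2, 0, 0, 0, 0, 0.2, 0, 0, 0, 0, 0.2], grip_n=25)

```text
time: 38.45
position: [0.4868, 0.3956, 0.3198]
tool_rot: [-2.222, -2.22, 0.001]
ft_force: [-1.3, -0.1, 1.8]
grip_width: 0.404
grip_force: 23.4
```

In the tool's units: 0.0657 m is 65.7, -0.2945 m is -294.5.

Request:
run_rows(motion=[0, 0, -8, 0, 0.2, 0, 0, -20, 0, 0.2, 0, 0, -35, 0, 0.2, -5, 0, -50, 0, 0.2, -20, 5, -58, 0, 0.2, -45, 10, -60, 0, 0.2, -75, 17, -60, 0, 0.2, -105, 24, -60, 0, 0.2, -135, 30, -60, 0, 0.2, -165, 37, -60, 0, 0.2, -195, 44, -60, 0, 0.2, -225, 50, -60, 0, 0.2, -250, 56, -60, 0, 0.2, -270, 60, -60, 0, 0.2, -285, 63, -60, 0, 0.2, -292, 65, -60, 0, 0.2, -294.5, 65.7, -50, 0, 0.2, -294.5, 65.7, -35, 0, 0.2, -294.5, 65.7, -30, 0, 0.2, -294.5, 65.7, -30, 0, 0.2])

```text
time: 40.45
position: [0.5517, 0.1019, 0.3479]
tool_rot: [-2.218, -2.221, 0.003]
ft_force: [1.1, -0.2, -1.9]
grip_width: 0.41
grip_force: 23.0
```

```bash
python3 - <<'E'
from h import *
go([.5525,.101,.1583]); shot("wrist","w15"); shot("scene","s15")
E
```

```text
d [-0.0009  0.0009  0.0261] turn 0.0011 tilt [-3.3e-03  2.0e-04 -1.0e+00]
```

View pics/s15.png

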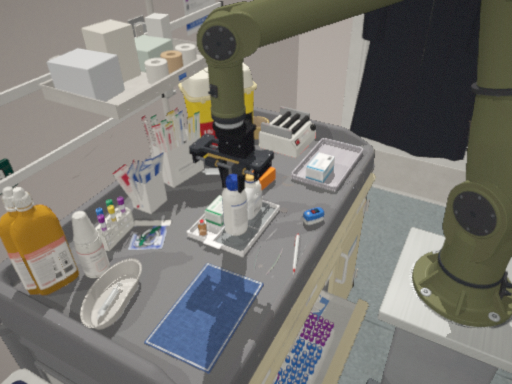

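In the tool's units: 0.0265 m is 26.5, 0.025 m is 25.

Request:
run_rows(motion=[-1, 1, 8, 0, 0.2, -1, 1, 15, 0, 0.2, -1, 1, 20, 0, 0.2, -1, 1, 23, 0, 0.2, -1, 1, 25, 0, 0.2, -1, 1, 26.5, 0, 0.2, -1, 1, 26.5, 0, 0.2, -1, 1, 26.5, 0, 0.2])

```text
time: 41.35
position: [0.5536, 0.1, 0.3234]
tool_rot: [2.222, 2.22, 0.0]
ft_force: [1.1, 0.3, -1.4]
grip_width: 0.404
grip_force: 23.0
```

In the tool's units: 0.0025 m is 2.5, 0.002 m is 2.

Request:
run_rows(motion=[0, 0, 1, 0, 0.2, 0, 0, 2, 0, 0.2, 0, 0, 2.5, 0, 0.2, 0, 0, 2.5, 0, 0.2])

```text
time: 41.75
position: [0.554, 0.1001, 0.3218]
tool_rot: [2.222, 2.219, 0.002]
ft_force: [0.4, -0.3, 4.6]
grip_width: 0.402
grip_force: 23.6
```

Request:
run_rows(motion=[0, 0, 0, 0, 0.5, 0, 0, 0, 0, 0.6, 0, 0, 0, 0, 0.8, 0, 0, 0, 0, 1, 0, 0, 0, 0, 1, 0, 0, -20, 0, 1, 0, 0, -60, 0, 1, -50, 0, -100, 0, 1, -100, 20, -100, 0, 1, -130, 30, -100, 0, 1, -130, 30, -100, 0, 1, -130, 30, -100, 0, 1])

```text
time: 42.95
position: [0.5835, -0.0317, 0.4202]
tool_rot: [-2.225, -2.216, 0.0]
ft_force: [0.1, 1.2, 0.7]
grip_width: 0.999
grip_force: 0.0
```

```bash
python3 - <<'E'
from h import *
i,d,c=shot("wrist","w16"); P=cloud(c,d)
print("blue",rect(P,.16,.178,(.5,.6,.06,.15)), "gold",rect(P,.129,.145,(.5,.6,-.05,.04)))
print("needle",rect(P,.038,.048,(.605,.69,-.005,.1)))
print("round",plane(c,[[0,0]],.017)[0]*0)
E
```

```text
blue (((555.8923950195312, 98.57200622558594), (35.05912399291992, 35.44327163696289), 86.2879867553711), 1829, np.float64(0.1712684490657651)) gold (((565.3336181640625, -1.6808662414550781), (29.800079345703125, 29.68461799621582), 31.844829559326172), 755, np.float64(0.13615488443203067))
needle (((636.9969482421875, 49.48628234863281), (77.60128021240234, 51.554874420166016), 89.91270446777344), 2594, np.float64(0.04335185065509489))
round [0. 0. 0.]
```

View pics/w16.png

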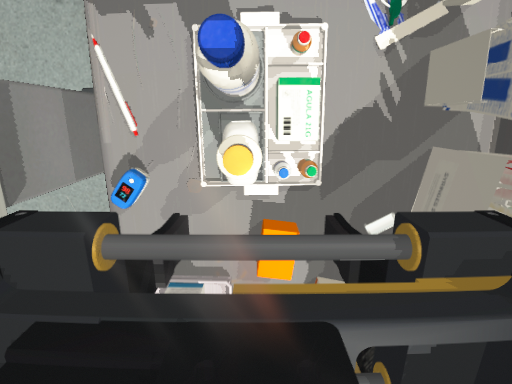

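```bash
python3 -c "
from bench import ctrl
print(ctrl.close_job())"
```

```text
the job is handed in; nothing more can be done
None
```

The job is handed in at about 43 s of the 134 s allowed. In the last images both bottles stand in their own cups, the needle box is in the caddy bay, the swab box is in the steel tray and the vial is untouched; `ctrl.close_job()` returned no verdict.

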